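# Clamp a handle blank under the drill jig cover

### The arm

A 6-joint arm with a two-finger parallel gripper is mounted at the origin on the work surface. World frame = base frame: x ahead of the robot, y to its left, z up, the work surface at z = 0. Lengths are in m, angles in rad, forces in N, time in s.
With the tool pointing down it reaches from about 0.35 to 0.975 m from the base axis. Payload 7.1 kg.
Tool frame: the origin (TCP) lies midway between the tips of the shut fingers; the grasp point (between the pads) lies 19 mm behind it (r.grip_depth is the distance from the TCP to the grasp point, in m); y points along the fingers, x is the direction in which the jaws open and shut, and the axes are right-handed (so a half turn about y gives the same grasp; the last joint's range is limited). The gripper opens to 88 mm and grips with 3 to 60 N. Pads are 20 mm wide; open, the fingers measure 115 mm over their backs; the gripper's body (75 mm by 178 mm) begins 61 mm behind the grasp point.
Start: joints at [-1.323, 0.423, 1.63, -0, 1.089, -0.019], TCP at [0.165, -0.603, 0.223] pointing down, gripper open.
Joint ranges: [-3, 3], [-0.9, 2.11], [0.09, 2.58], [-1.31, 4.45], [0.11, 2.69], [-2.54, 2.54]. Speed limits (rad/s): [2.39, 2.39, 3.01, 3.14, 3.14, 3.14].

### API

Orientations are given as a rotation vector (axis times angle).
In Python, from station import r, optics, close_job gives the robot as it stands.
- The arm moves only by the tool jog_arm, never from a script. Its argument "series" is text: rows parted by semicolons, each of 5 numbers parted by spaces: the shift along the world's x, y, z in mm, then the turn about the world's z in rad, then the gripper's target within -1 to 1 (shut at 1, half-way at 0, fully open at -1). A call has 1 to 5 rows; each row shifts and turns the commanded pose from where the row before left it; what a row does not reach is not made up. A row lasts 1/12 s, in which the tool goes at most 41.7 mm and 7.16 degrees, less where a joint would pass 70% of its speed; a pose out of reach is approached as far as the arm can. A call is refused whole if a number of a shift passes 41.7 or a number of a turn 0.125, either way. A call with a gripper value outside its range is refused whole. The fingers move at their own pace and stop on an object; "squeeze" is the grip in N (left out, the last holds). Time passes only in rows, so rows that do not move let the fingers close. It gives the time, the measured TCP pose, the force and the opening at its end, in the units of the state.
- r.read_state(): the state, without advancing time (a new reading comes with each control period).
- optics.snapshot(name): name is "scene" or "top" or "wrist"; returns the picture (420x560x3 uint8, red, green, blue); there is no depth.
- optics.camera_model(name): a dict with "fov_y" (degrees; the focal length in pixels is half the picture's height over the tangent of half this angle, whatever the lens; pixels are square), "cx", "cy" (the principal point, pixels), "camera_from_world" (4x4, takes a point from world to camera coordinates); the wrist camera has in their place "tool_from_camera" (4x4, takes a point from camera to tool coordinates, whose origin is the TCP and whose axes are the tool frame's). Camera axes: x right, y up, looking along -z (the intrinsics and any distortion apply to the point x, -y, -z); pixel columns grow to the right and rows downward; lengths in m; the calibration is good to about 2 mm. A picture is of the moment at which its call begins: read the wrist's pose just before it. camera_model takes no time and is no camera call.
- close_job(): hands the job in, once; it reports no verdict.
The state is a dict: "time": time; "joints": joint angles; "joint_vel": joint speeds; "joint_efforts": joint torques, N m; "tcp_pos": TCP position; "eef_rot": TCP orientation; "wrist_force": force on the tool from outside, world axes, zero at the start; "moment": the same for the moment, N m; "width": finger opening in m.
Only numpy, scipy, OpenCV 4.12 (cv2) and the standard library are available. Lean on these libraries where they do the work, as an engineer would, in place of code of your own. Each camera call takes 0.05 s, during which the arm holds its last target. There are 200 camera calls.

### The job

Pick up the aluminium drill-guide cover by its black bar, bring it onto the drilling jig square with the bed, and fit it over the bed's locating pin, which it hides (slide it about to feel for the pin), until it drops on and lies flat on the wooden blank. Then press the cover and the sprung bed down to the bottom of the bed's travel and finish while the gripper is still holding it pressed there. Leave the other things on the bench where they are.

Things in the scene. Friction and masses are not known exactly. Their poses are not given: they have to be found in the camera images.
- cover_grip (a point): Centre of the black bar handle on the loose cover: an aluminium plate 110 (x) x 60 (y) x 14 (z) mm, 0.25 kg, flat on the bench. The bar stands on the middle of the plate, 40 long (x), 14 wide (y), 32 tall; this point is 30 mm above the plate's underside, 16 above its top. x points along plate and bar to the pin-hole end, z up; the other end (-x) has two brass bushes on top
- cover_hole (a point): Mouth of the cover's blind pin hole, in its underside (so unseen), 37 mm from the plate's centre along +x, on its centre line; 12 mm across, 11 mm deep, edge chamfered 2 mm. Axes as the cover's
- pin (a point): Foot of the jig's steel locating pin, level with the top of the wooden blank on the sprung bed. The pin is 10 mm in diameter and rises 10 mm above this point, its top 4 mm tapering to 5 mm across; it moves down with the bed. Axes: x along the jig, from the bed's centre towards the pin, z up
- bed_center (a point): Centre of the top of the wooden blank on the bed, 37 mm from the pin along -x, 42 mm above the bench when up. Axes as the pin's. The jig is fixed: wooden base 170 x 100 x 24 mm with a low steel strip at each end; on it the sprung steel bed 124 x 68 mm with a plywood blank 114 x 50 mm. Seated, the cover's plate lies flat on the blank, hole over the pin, centre over this point
- bed (a joint): Travel of the sprung bed, in m: 0 up, 0.008 at the bottom stop. It starts to sink at about 6 N and reaches bottom at about 14 N, pushed straight down (the weight of the cover, about 2.5 N, counts but does not move it); it springs up when let go
- screwdriver: Bystander: wood-handled screwdriver, 170 mm long
- hammer: Bystander: hammer with a red handle, lying flat
- pincers: Bystander: dark steel pincers, 160 mm long
- nippers: Bystander: pincers with red handles, 160 mm long
- glue_jar: Bystander: amber jar, 64 mm across, 75 mm tall
- knife: Bystander: yellow utility knife, about 175 mm long
Mind the look-alikes: they are no part of the job. Leave any blue or pink look-alike of the part that bears cover_grip alone.

How it is judged:
On the way, in this order (a step that is already met when the one before it is completed fails the run):
1. the cover has been lifted clear of the bench (height (world z) of cover_hole above 0.03 m), for 0.1 s.
2. the cover has dropped onto the pin and lies flat and square on the bed (distance between cover_hole and pin below 0.0035 m and horizontal distance between cover_grip and bed_center below 0.008 m and angle between cover_grip's own z axis and vertical below 0.06 rad), for 0.1 s.
At the end, for the whole second after the job is handed in: The cover sits on the pin (hole mouth within 3.5 mm of the pin's foot), centred over the bed within 8 mm (so square to about 10 degrees) and flat within 0.06 rad; the bed is held at least 6 of its 8 mm down; the fingers still press on the cover with over 3 N (all of step 2 and value of joint bed above 0.006 m and contact force between the fingers and cover above 3 N); the arm keeps its last pose, push and grip.
It fails at once if a bystander on the bench is moved more than 30 mm (distance of any of screwdriver, hammer, pincers, nippers, glue_jar, knife from where it was at the start of the episode above 0.03 m).
It also fails if it takes over 45 s, if anything falls off the work surface, if the arm or the gripper's body presses on something with over 40 N, if the wrist force passes 120 N, or if a joint passes its speed limit or range.

## Working session

There is one attempt and no reset: what is moved stays moved. The work goes in short steps, Python scripts to look and compute and a tool call to move; the robot and the scene stay as the last step left them, time stands still between calls to the robot, and variables do not carry over. Pictures are saved under pics/ and viewed, about 8 in all and at most 12, crops included, and the job is handed in when it is done.

Besides the shell and the picture viewer there is one more tool, called after "Emit:" as name(argument=value, ...) on one line, values as JSON. jog_arm: Moves the arm, as the interface text tells. Its arguments: {"type":"object","properties":{"series":{"type":"string"},"squeeze":{"type":"number"}},"required":["series"]}

```bash
ls; mkdir -p pics; python3 - <<'E'
from station import r, optics
import cv2,numpy as np
for n in ("scene","top"):
    cv2.imwrite(f"pics/{n}0.png",optics.snapshot(n)[:,:,::-1])
    print(n,optics.camera_model(n))
print(optics.camera_model("wrist"))
print(r.read_state())
E
```

```text
pics
scene {'fov_y': 56.81793776463824, 'cx': 280.2044792671723, 'cy': 213.30088640487205, 'camera_from_world': array([[ 0.36885928,  0.92944447,  0.00870659, -0.19293801],
       [-0.63207816,  0.24395668,  0.73550142,  0.27663518],
       [ 0.6814837 , -0.27679977,  0.67746723, -1.27403247],
       [ 0.        ,  0.        ,  0.        ,  1.        ]])}
top {'fov_y': 57.89921872256174, 'cx': 274.8390439480655, 'cy': 212.81809795368665, 'camera_from_world': array([[ 0.02205123, -0.99975308, -0.00274445, -0.0141891 ],
       [ 0.98794936,  0.02137006,  0.15329508, -0.50050463],
       [-0.15319858, -0.00609172,  0.98817665, -0.98231287],
       [ 0.        ,  0.        ,  0.        ,  1.        ]])}
{'fov_y': 60.474069031491574, 'cx': 276.8359594581907, 'cy': 216.17047678390986, 'tool_from_camera': array([[ 9.99999082e-01, -7.03998953e-04,  1.15799106e-03,
        -2.08492000e-04],
       [ 1.30162326e-03,  2.61065642e-01, -9.65320173e-01,
        -1.63053510e-01],
       [ 3.77272711e-04,  9.65320794e-01,  2.61066319e-01,
         7.10027073e-02],
       [ 0.00000000e+00,  0.00000000e+00,  0.00000000e+00,
         1.00000000e+00]])}
{'time': 0.1, 'joints': array([-1.32300901e+00,  4.23754281e-01,  1.63060224e+00, -3.63074646e-05,
        1.08860179e+00, -1.90152390e-02]), 'joint_vel': array([-8.10631843e-04, -1.84683249e-03, -8.83439277e-04, -1.17569729e-03,
       -1.10068552e-03,  3.88828803e-05]), 'joint_efforts': array([ 4.00089466e-04, -5.45614707e+01, -2.74324107e+01,  6.45833812e-02,
        1.88314926e-02, -2.47249363e-05]), 'tcp_pos': array([ 0.16466377, -0.60240075,  0.22199022]), 'eef_rot': array([-1.32283245,  1.01121059, -1.0093964 ]), 'wrist_force': array([-0.14843118,  0.73456619, -0.05445685]), 'moment': array([ 0.00257835,  0.03019801, -0.04194966]), 'width': 0.08765905313277682}
```

View pics/top0.png

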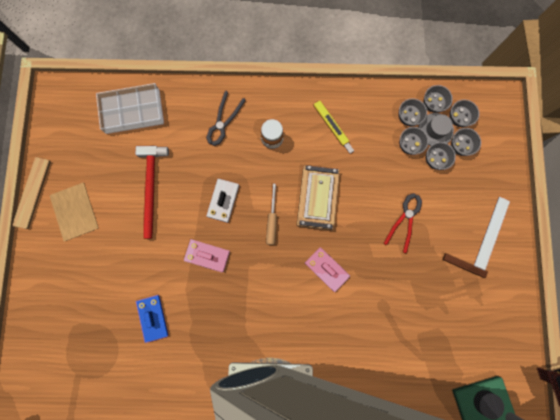

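View pics/scene0.png

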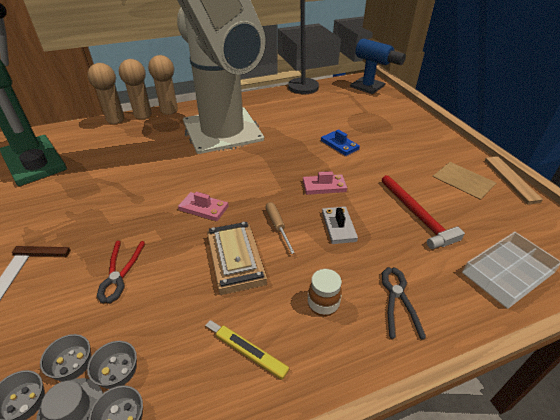

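```bash
cat > h.py <<'E'
from station import r, optics
import cv2,numpy as np
from scipy.spatial.transform import Rotation as R
def cam(name,st=None):
    m=optics.camera_model(name); f=210/np.tan(np.radians(m["fov_y"]/2))
    if name=="wrist":
        T=np.eye(4);T[:3,:3]=R.from_rotvec(st["eef_rot"]).as_matrix();T[:3,3]=st["tcp_pos"]
        W=T@m["tool_from_camera"]
    else: W=np.linalg.inv(m["camera_from_world"])
    return W,f,m["cx"],m["cy"]
def ray(c,uv):
    W,f,cx,cy=c
    d=W[:3,:3]@np.array([(uv[0]-cx)/f,-(uv[1]-cy)/f,-1]);return W[:3,3],d
def onz(c,uv,z):
    o,d=ray(c,uv);return o+d*(z-o[2])/d[2]
def tri(c1,p1,c2,p2):
    (a,d),(b,e)=ray(c1,p1),ray(c2,p2)
    s=np.linalg.lstsq(np.c_[d,-e],b-a,rcond=None)[0]
    P,Q=a+s[0]*d,b+s[1]*e;return (P+Q)/2,np.linalg.norm(P-Q)
def proj(c,P):
    W,f,cx,cy=c;q=np.linalg.inv(W)@np.r_[P,1];return np.array([cx+f*q[0]/-q[2],cy-f*q[1]/-q[2]])
E
python3 - <<'E'
from h import *
st=r.read_state(); print(R.from_rotvec(st["eef_rot"]).as_matrix().round(3))
t=cv2.imread("pics/top0.png"); s=cv2.imread("pics/scene0.png")
a=cv2.resize(t[155:240,195:355],None,fx=5,fy=5,interpolation=cv2.INTER_CUBIC)[:,:800][:300+125]
b=cv2.resize(s[190:300,200:365],(495,330),interpolation=cv2.INTER_CUBIC)
cv2.imwrite("pics/c1.png",np.vstack([cv2.resize(a,(640,340)),np.hstack([b[:260],np.zeros((260,145,3),np.uint8)])]))
T=cam("top")
for n,p in dict(cover=(223,201),jig=(319,198),gluejar=(272,133)).items(): print(n,onz(T,p,.02 if n=="cover" else .042).round(3))
E
```

```text
[[ 0.264 -0.     0.965]
 [-0.965  0.001  0.264]
 [-0.001 -1.    -0.   ]]
cover [0.533 0.14  0.02 ]
jig [ 0.543 -0.121  0.042]
gluejar [0.724 0.01  0.042]
```

View pics/c1.png

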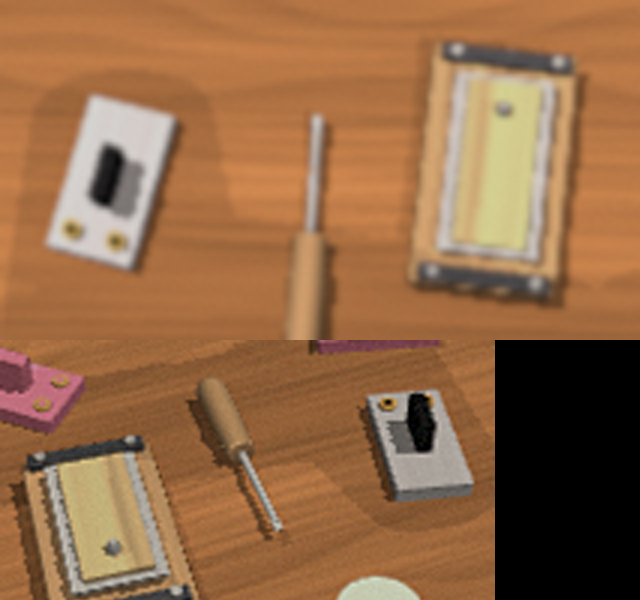

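Cover: grey-white plate at top px (223,201), brass bushes at the near end, so its hole end points away from the robot. Jig: (319,198), pin at the far end (~(321,182)). The screwdriver lies between them. I go over the jig first, which is on the way.

Emit:
jog_arm(series="31 40 0 -0.03 -1;31 40 0 -0.03 -1;31 40 0 -0.03 -1;31 40 0 -0.03 -1;31 40 0 -0.03 -1")

```text
time: 0.52
tcp_pos: [0.293, -0.4364, 0.2224]
eef_rot: [-1.261, 1.125, -1.124]
wrist_force: [0.9, -0.4, 0.4]
width: 0.0878
```

Emit:
jog_arm(series="32 40 0 -0.03 -1;32 40 0 -0.03 -1;32 40 0 -0.03 -1;32 40 0 -0.03 -1;32 40 0 -0.03 -1")

```text
time: 0.93
tcp_pos: [0.4233, -0.2736, 0.2226]
eef_rot: [-1.193, 1.235, -1.235]
wrist_force: [0.4, 0.5, 0.5]
width: 0.0879
```

Emit:
jog_arm(series="32 40 0 -0.03 -1;31 40 0 -0.03 -1;0 0 0 0 -1;0 0 0 0 -1;0 0 0 0 -1")

```text
time: 1.35
tcp_pos: [0.4738, -0.2098, 0.2223]
eef_rot: [-1.165, 1.277, -1.276]
wrist_force: [0.2, 0.1, 0.3]
width: 0.0878
```

```bash
python3 - <<'E'
from h import *
st=r.read_state(); print(st["time"],st["tcp_pos"],st["joints"].round(2),st["wrist_force"])
np.save("jig.npy",st,allow_pickle=True)
cv2.imwrite("pics/wjig.png",optics.snapshot("wrist")[:,:,::-1])
E
```

```text
1.35 [ 0.47378317 -0.20981973  0.22233747] [-0.44  0.27  1.86 -0.    1.01  1.22] [0.19257639 0.13011822 0.25259858]
```

View pics/wjig.png

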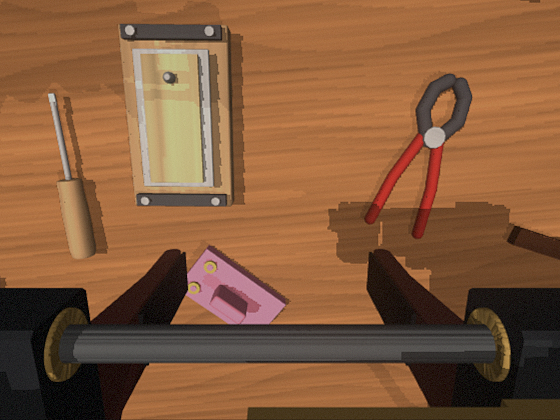

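The wrist view shows the whole jig: pin at about (169,76), strip screws at (130,31), (209,30), (145,201), (216,201), blank between. The screwdriver is to its left and the nippers to its right.

```bash
python3 - <<'E'
from h import *
st=np.load("jig.npy",allow_pickle=True).item(); W=cam("wrist",st); T=cam("top")
im=cv2.imread("pics/wjig.png"); hsv=cv2.cvtColor(im,cv2.COLOR_BGR2HSV)
# blank+bed: enclosed by the grey bed rim -> grey (low sat, bright) contour
m=cv2.inRange(hsv,(0,0,120),(180,60,255)); m[:, :120]=0;m[:,235:]=0;m[215:]=0
cs=max(cv2.findContours(m,0,2)[0],key=lambda c:cv2.boundingRect(c)[2]*cv2.boundingRect(c)[3])
q=cv2.boxPoints(cv2.minAreaRect(cs)); print("bed rim",q.round(1).tolist())
for z in (.034,.04):
    Q=np.array([onz(W,p,z) for p in q]); print(z,Q.mean(0).round(4),[round(float(np.linalg.norm(Q[i]-Q[i-1])),4) for i in range(4)])
    e=max([Q[i]-Q[i-1] for i in range(4)],key=np.linalg.norm); e=e*np.sign(e[0]);print("yaw",np.arctan2(e[1],e[0]))
S=[onz(W,p,.03) for p in((130,31),(209,30),(145,201),(216,201))]
d=(S[0]+S[1]-S[2]-S[3])/2;print("screws",np.mean(S,0).round(4),np.linalg.norm(d),"yaw",np.arctan2(d[1],d[0]))
print("yaw sides",[np.arctan2(*(S[i]-S[i+2])[1::-1]) for i in(0,1)],[np.arctan2((S[i]-S[i+1])[1],(S[i]-S[i+1])[0])-np.pi/2 for i in (0,2)])
print("pin tri",tri(W,(169,76),T,(321,182)),onz(W,(169,76),.052),onz(T,(321,182),.05))
c=cv2.resize(im[55:100,145:195],None,fx=8,fy=8,interpolation=cv2.INTER_CUBIC);cv2.imwrite("pics/pin.png",c)
Wd=hsv[66:90,158:182];mm=cv2.inRange(Wd,(0,0,0),(180,255,110));ys,xs=np.nonzero(mm);print("dark",xs.mean()+158,ys.mean()+66,len(xs))
# cover in top view
t=cv2.imread("pics/top0.png");hs=cv2.cvtColor(t,cv2.COLOR_BGR2HSV)
m=cv2.inRange(hs,(0,0,110),(180,70,255));m[:170]=0;m[230:]=0;m[:,:200]=0;m[:,245:]=0
cs=max(cv2.findContours(m,0,2)[0],key=cv2.contourArea);q=cv2.boxPoints(cv2.minAreaRect(cs));Q=np.array([onz(T,p,.014) for p in q])
print("cover",Q.mean(0),[round(float(np.linalg.norm(Q[i]-Q[i-1])),4) for i in range(4)]);e=max([Q[i]-Q[i-1] for i in range(4)],key=np.linalg.norm);e=e*np.sign(e[0]);print("yaw",np.arctan2(e[1],e[0]))
E
```

```text
bed rim [[131.8000030517578, 49.0], [207.3000030517578, 45.900001525878906], [213.10000610351562, 186.0], [137.60000610351562, 189.0]]
0.034 [ 0.5511 -0.1176  0.034 ] [0.1279, 0.068, 0.1271, 0.075]
yaw -0.15260348012101588
0.04 [ 0.551  -0.1193  0.04  ] [0.1257, 0.0668, 0.1249, 0.0738]
yaw -0.1526034801210158
screws [ 0.551  -0.1191  0.03  ] 0.15665875611507177 yaw -0.09852021335881658
yaw sides [np.float64(-0.1013041370131973), np.float64(-0.09574990136844781)] [np.float64(-0.08017835694868536), np.float64(-0.09109379683499119)]
pin tri (array([ 0.58732026, -0.12547685,  0.048712  ]), np.float64(0.002980540689036679)) [ 0.58833229 -0.12588758  0.052     ] [ 0.58553281 -0.12569369  0.05      ]
dark 170.95945945945945 78.06756756756756 74
cover [0.53784063 0.14296127 0.014     ] [0.0631, 0.1128, 0.0642, 0.1124]
yaw -0.235393612041046
```

View pics/pin.png

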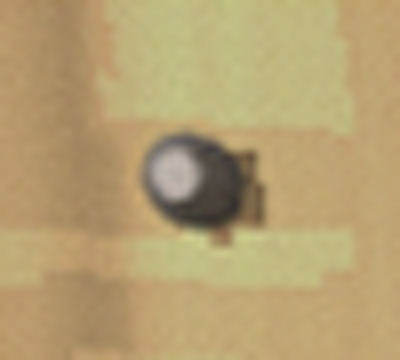

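Jig: axis yaw ≈ −0.095, bed centre ≈ (0.551, −0.120), pin ≈ (0.588, −0.124); the pin's bright top shows at (167,77). Next I go over the cover.

Emit:
jog_arm(series="5 41 0 -0.02 -1;5 41 0 -0.02 -1;5 41 0 -0.02 -1;5 41 0 -0.02 -1;5 41 0 -0.02 -1")

```text
time: 1.82
tcp_pos: [0.4986, -0.0052, 0.2228]
eef_rot: [-1.109, 1.353, -1.353]
wrist_force: [1.2, -0.7, 0.6]
width: 0.088
```

Emit:
jog_arm(series="5 41 0 -0.02 -1;5 41 0 -0.02 -1;5 41 0 -0.02 -1;0 20 0 0 -1;0 0 0 0 -1")

```text
time: 2.23
tcp_pos: [0.5144, 0.1398, 0.2226]
eef_rot: [-1.079, 1.392, -1.392]
wrist_force: [-0.7, -0.1, 0.6]
width: 0.0877
```

Emit:
jog_arm(series="0 0 0 0 -1;0 0 0 0 -1")

```text
time: 2.4
tcp_pos: [0.5139, 0.1362, 0.2225]
eef_rot: [-1.079, 1.394, -1.395]
wrist_force: [-0.2, -0.9, -0.0]
width: 0.0877
```

```bash
python3 - <<'E'
from h import *
st=r.read_state(); print(st["time"],st["tcp_pos"],st["joints"].round(2),st["wrist_force"])
np.save("cov.npy",st,allow_pickle=True)
im=optics.snapshot("wrist")[:,:,::-1];cv2.imwrite("pics/wcov.png",im)
E
```

```text
2.4 [0.51394997 0.13617674 0.22249116] [ 0.24  0.29  1.84 -0.    1.02  2.06] [-0.17994482 -0.94508507 -0.03170004]
```

View pics/wcov.png

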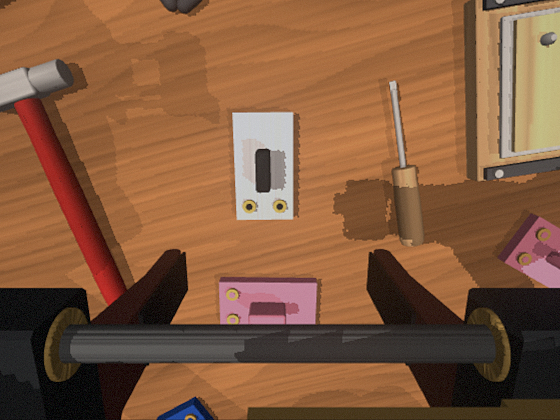

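The cover lies at px x 233–295, y 112–220, nearly square with the tool; bar top at about (263,150–190), bushes at (249,206) and (280,206).

```bash
python3 - <<'E'
from h import *
st=np.load("cov.npy",allow_pickle=True).item(); W=cam("wrist",st); T=cam("top")
X=R.from_rotvec(st["eef_rot"]).as_matrix();print("tool x ang +pi/2",np.arctan2(X[1,0],X[0,0])+np.pi/2)
def box(f,lo,hi,roi,z,c):
    im=cv2.cvtColor(cv2.imread(f),cv2.COLOR_BGR2HSV);m=cv2.inRange(im,lo,hi);k=np.zeros_like(m);k[roi[1]:roi[3],roi[0]:roi[2]]=255
    cs=max(cv2.findContours(m&k,0,2)[0],key=cv2.contourArea);q=cv2.boxPoints(cv2.minAreaRect(cs))+.0
    Q=np.array([onz(c,p,z) for p in q]);L=[Q[i]-Q[i-1] for i in range(4)];e=max(L,key=np.linalg.norm);e=e*np.sign(e[0])
    print(f,q.round(1).tolist(),Q.mean(0).round(4),np.linalg.norm(L,axis=1).round(4)[:2],"yaw",round(float(np.arctan2(e[1],e[0])),4));return q.mean(0)
box("pics/wcov.png",(0,0,110),(180,60,255),(215,95,310,235),.014,W)
a=box("pics/wcov.png",(0,0,0),(180,255,60),(245,140,280,200),.046,W)
b=box("pics/top0.png",(0,0,0),(180,255,50),(210,185,236,212),.046,T)
print("bar tri",tri(W,a,T,b))
wj=cam("wrist",np.load("jig.npy",allow_pickle=True).item())
print("pin top",onz(wj,(166.9,76.6),.052),"foot",onz(wj,(171.2,78.4),.042))
im=cv2.imread("pics/wcov.png")[100:230,215:310];cv2.imwrite("pics/cc.png",cv2.resize(im,None,fx=4.5,fy=4.5,interpolation=cv2.INTER_CUBIC))
E
```

```text
tool x ang +pi/2 -0.2547066381365264
pics/wcov.png [[232.0, 112.0], [293.0, 112.0], [293.0, 219.0], [232.0, 219.0]] [0.539  0.1453 0.014 ] [0.1102 0.0604] yaw -0.2869
pics/wcov.png [[256.0, 149.0], [269.0, 149.0], [269.0, 191.0], [256.0, 191.0]] [0.5403 0.1436 0.046 ] [0.0397 0.0121] yaw -0.2695
pics/top0.png [[217.8000030517578, 204.39999389648438], [221.1999969482422, 192.1999969482422], [225.60000610351562, 193.5], [222.10000610351562, 205.60000610351562]] [0.5343 0.1403 0.046 ] [0.0122 0.0343] yaw -0.2309
bar tri (array([0.53813866, 0.14431945, 0.02458838]), np.float64(0.0016791962245029525))
pin top [ 0.58792935 -0.12406075  0.052     ] foot [ 0.58738555 -0.12486827  0.042     ]
```

View pics/cc.png

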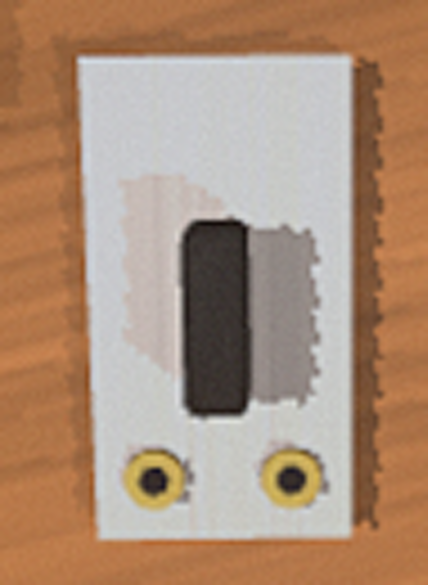

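Emit:
jog_arm(series="13 4 -40 0 -1;12 4 -40 0 -1;0 0 -41 0 -1;0 0 -41 0 -1;0 0 0 0 -1", squeeze=40)

```text
time: 2.87
tcp_pos: [0.5334, 0.1426, 0.054]
eef_rot: [-1.091, 1.403, -1.393]
wrist_force: [-1.3, 1.0, -0.6]
width: 0.0878
```

Emit:
jog_arm(series="0 0 -25 0 -1;0 0 -15 0 -1;0 0 0 0 -1;0 0 0 0 -1;0 0 0 0 -1")

```text
time: 3.28
tcp_pos: [0.5402, 0.1455, 0.0237]
eef_rot: [-1.075, 1.392, -1.394]
wrist_force: [0.8, 0.8, -0.6]
width: 0.0877
```

Emit:
jog_arm(series="0 0 0 0 1;0 0 0 0 1;0 0 0 0 1;0 0 0 0 1;0 0 0 0 1")

```text
time: 3.7
tcp_pos: [0.539, 0.146, 0.0219]
eef_rot: [-1.078, 1.393, -1.393]
wrist_force: [0.1, -0.6, -0.5]
width: 0.0578
```

Emit:
jog_arm(series="0 0 0 0 1;0 0 0 0 1;0 0 0 0 1;0 0 0 0 1;0 0 0 0 1")

```text
time: 4.12
tcp_pos: [0.5388, 0.1459, 0.0214]
eef_rot: [-1.079, 1.393, -1.393]
wrist_force: [0.2, -0.7, 0.3]
width: 0.0248
```

Emit:
jog_arm(series="0 0 -3 0 1;0 0 0 0 1;0 0 0 0 1;0 0 0 0 1;0 0 0 0 1")

```text
time: 4.53
tcp_pos: [0.5386, 0.1459, 0.0182]
eef_rot: [-1.079, 1.394, -1.393]
wrist_force: [0.2, -0.2, -2.8]
width: 0.0137
```

Emit:
jog_arm(series="0 0 0 0 1;0 0 10 0 1;0 0 20 0 1;0 0 30 0 1;0 0 30 0 1")

```text
time: 4.95
tcp_pos: [0.538, 0.1457, 0.1094]
eef_rot: [-1.081, 1.394, -1.393]
wrist_force: [0.1, 1.0, -2.5]
width: 0.0139
```

Emit:
jog_arm(series="0 0 30 0 1;0 0 20 0 1;0 0 0 0 1;0 0 0 0 1;0 0 0 0 1")

```text
time: 5.37
tcp_pos: [0.538, 0.1457, 0.1577]
eef_rot: [-1.08, 1.394, -1.393]
wrist_force: [0.9, -0.7, -3.1]
width: 0.0134
```

```bash
python3 - <<'E'
from h import *
st=r.read_state(); print(st["time"],st["tcp_pos"],st["wrist_force"],st["moment"],st["width"])
np.save("held.npy",st,allow_pickle=True)
im=optics.snapshot("wrist")[:,:,::-1];cv2.imwrite("pics/wheld.png",im)
E
```

```text
5.3667 [0.53798552 0.14565633 0.15773817] [ 0.9387135  -0.72469054 -3.0780915 ] [ 0.01834327 -0.01257725  0.00360471] 0.01338373130380297
```

View pics/wheld.png

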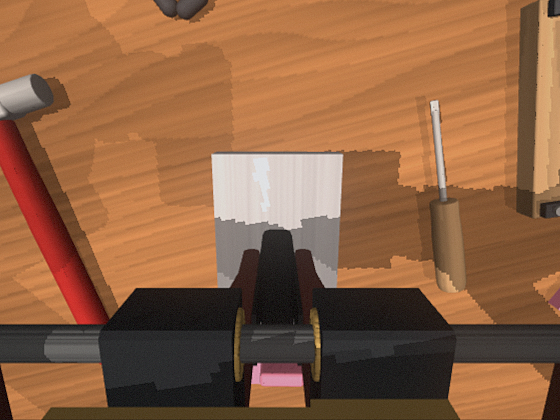

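The cover is held level; its front edge (hole end) shows at row 153, from column 212 to 342. Plate top is 4.2 mm below the TCP (TCP 0.0182 at grasp, top 0.014), so I work out the hole's offset from the TCP.

```bash
python3 - <<'E'
from h import *
st=np.load("held.npy",allow_pickle=True).item(); W=cam("wrist",st)
m=R.from_rotvec(st["eef_rot"]).as_matrix(); z=st["tcp_pos"][2]-.0042
im=cv2.imread("pics/wheld.png");g=cv2.cvtColor(im,cv2.COLOR_BGR2HSV)
mk=cv2.inRange(g,(0,0,100),(180,60,255));mk[:,:195]=0;mk[:,360:]=0;mk[285:]=0
rows=[(y,*np.nonzero(mk[y])[0][[0,-1]]) for y in range(150,285) if mk[y].any()]
print(rows[:8],rows[20],rows[50],rows[90])
for p in ((212,155),(342,155),(277,155),(214,200),(341,200)):
    P=onz(W,p,z); print(p,P.round(4),"tool",(m.T@(P-st["tcp_pos"])).round(4))
print(np.arctan2(m[1,2],m[0,2]))
E
```

```text
[(152, np.int64(216), np.int64(216)), (153, np.int64(214), np.int64(341)), (154, np.int64(212), np.int64(342)), (155, np.int64(211), np.int64(342)), (156, np.int64(211), np.int64(342)), (157, np.int64(212), np.int64(342)), (158, np.int64(212), np.int64(342)), (159, np.int64(212), np.int64(342))] (172, np.int64(212), np.int64(342)) (202, np.int64(214), np.int64(340)) (242, np.int64(216), np.int64(338))
(212, 155) [0.5985 0.161  0.1535] tool [-0.03    0.0041  0.0547]
(342, 155) [0.5835 0.1032 0.1535] tool [0.0297 0.0042 0.0547]
(277, 155) [0.591  0.1321 0.1535] tool [-0.0002  0.0041  0.0547]
(214, 200) [0.578  0.1664 0.1535] tool [-0.0301  0.0041  0.0335]
(341, 200) [0.5629 0.108  0.1535] tool [0.0302 0.0042 0.0336]
-0.2531798170657814
```

Emit:
jog_arm(series="2 -38 0 0.023 1;2 -38 0 0.023 1;2 -38 0 0.023 1;2 -38 0 0.023 1;2 -38 0 0.023 1")

```text
time: 5.83
tcp_pos: [0.5475, -0.0456, 0.1566]
eef_rot: [-1.144, 1.312, -1.307]
wrist_force: [1.0, 1.2, -2.9]
width: 0.0139
```

Emit:
jog_arm(series="2 -38 0 0.023 1;1 -38 0 0.02 1;0 0 -20 0 1;0 0 -20 0 1;0 0 -20 0 1")

```text
time: 6.25
tcp_pos: [0.5507, -0.121, 0.0962]
eef_rot: [-1.163, 1.282, -1.279]
wrist_force: [0.3, -0.3, -2.4]
width: 0.0139
```

Emit:
jog_arm(series="0 0 -13 0 1;0 0 0 0 1;0 0 0 0 1;0 0 0 0 1;0 0 0 0 1")

```text
time: 6.67
tcp_pos: [0.5524, -0.1201, 0.0861]
eef_rot: [-1.162, 1.278, -1.279]
wrist_force: [0.1, 0.2, -2.9]
width: 0.0137
```

```bash
python3 - <<'E'
from h import *
st=r.read_state(); print(st["time"],st["tcp_pos"],st["wrist_force"],st["joints"].round(2))
m=R.from_rotvec(st["eef_rot"]).as_matrix();print("yaw",np.arctan2(m[1,2],m[0,2]))
np.save("near.npy",st,allow_pickle=True)
im=optics.snapshot("wrist")[:,:,::-1];cv2.imwrite("pics/wnear.png",im)
E
```

```text
6.6667 [ 0.55236051 -0.12012387  0.08607102] [ 0.13801162  0.2268597  -2.91536313] [-0.24  0.53  1.85  0.    0.77  1.43]
yaw -0.09500391283920366
```

View pics/wnear.png

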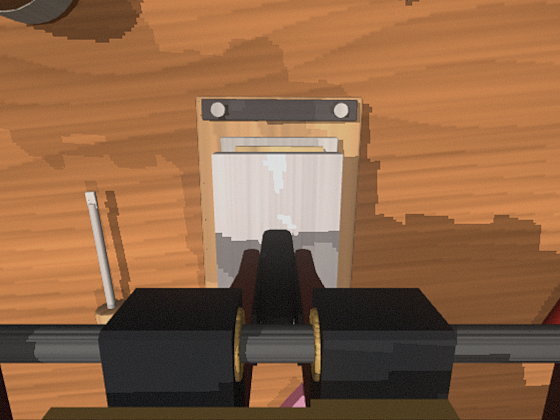

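Cover (cols 212–342, front edge row 153) hangs above the jig; visible ahead of it are the blank's front edge (row ~147, cols 236–325), the bed's edge (row ~137, cols 221–338) and the screws (217.5,109), (341,109). I use these to check the alignment.

```bash
python3 - <<'E'
from h import *
st=np.load("near.npy",allow_pickle=True).item(); W=cam("wrist",st); m=R.from_rotvec(st["eef_rot"]).as_matrix()
im=cv2.imread("pics/wnear.png")
print([tuple(map(int,im[y,270])) for y in range(120,158,2)])
for n,p,z in (("blankL",(236,147),.042),("blankR",(325,147),.042),("bedL",(221,137),.034),("bedR",(338,137),.034),("scrL",(217.5,109),.03),("scrR",(341,109),.03)):
    P=onz(W,p,z);t=m.T@(P-st["tcp_pos"]);print(n,P.round(4),"side",t[0].round(4),"ahead",t[2].round(4))
E
```

```text
[(56, 64, 77), (72, 96, 128), (84, 114, 151), (106, 149, 194), (101, 145, 193), (106, 149, 195), (106, 149, 194), (108, 150, 197), (100, 138, 179), (171, 178, 186), (173, 182, 192), (170, 180, 190), (176, 185, 194), (111, 143, 163), (136, 191, 221), (139, 195, 226), (87, 84, 87), (192, 193, 191), (221, 223, 221)]
blankL [ 0.6098 -0.102   0.042 ] side -0.0235 ahead 0.0554
blankR [ 0.605  -0.1522  0.042 ] side 0.0269 ahead 0.0554
bedL [ 0.6158 -0.093   0.034 ] side -0.033 ahead 0.0605
bedR [ 0.6093 -0.1611  0.034 ] side 0.0353 ahead 0.0606
scrL [ 0.6317 -0.0925  0.03  ] side -0.035 ahead 0.0763
scrR [ 0.6249 -0.1643  0.03  ] side 0.037 ahead 0.0763
```

Emit:
jog_arm(series="-1.5 -1 -8 0 1;0 0 -4 0 1;0 0 0 0 1;0 0 0 0 1")

```text
time: 7.05
tcp_pos: [0.55, -0.1211, 0.0732]
eef_rot: [-1.163, 1.28, -1.279]
wrist_force: [-0.2, -0.3, -1.6]
width: 0.0138
```

Emit:
jog_arm(series="0 0 -2 0 1;0 0 -2 0 1;0 0 -1 0 1;0 0 0 0 1;0 0 0 0 1")

```text
time: 7.47
tcp_pos: [0.5503, -0.1211, 0.0684]
eef_rot: [-1.163, 1.279, -1.279]
wrist_force: [0.7, -0.5, -2.5]
width: 0.014
```

Emit:
jog_arm(series="0 0 -2 0 1;0 0 -1 0 1;0 0 0 0 1;0 0 0 0 1")

```text
time: 7.8
tcp_pos: [0.5503, -0.1211, 0.0654]
eef_rot: [-1.163, 1.279, -1.279]
wrist_force: [0.6, 1.3, -2.3]
width: 0.0141
```

Emit:
jog_arm(series="0 0 -2 0 1;0 0 -1 0 1;0 0 0 0 1;0 0 0 0 1")

```text
time: 8.13
tcp_pos: [0.5503, -0.1211, 0.0624]
eef_rot: [-1.163, 1.279, -1.279]
wrist_force: [0.3, -0.1, -3.5]
width: 0.0139
```

Emit:
jog_arm(series="0 0 -1 0 1;0 0 -1 0 1;0 0 0 0 1;0 0 0 0 1")

```text
time: 8.47
tcp_pos: [0.5503, -0.1211, 0.0604]
eef_rot: [-1.163, 1.279, -1.279]
wrist_force: [0.3, -0.3, -2.7]
width: 0.0132
```

Emit:
jog_arm(series="0 0 -1 0 1;0 0 0 0 1;0 0 0 0 1;0 0 0 0 1")

```text
time: 8.8
tcp_pos: [0.5505, -0.1211, 0.0599]
eef_rot: [-1.162, 1.279, -1.279]
wrist_force: [-2.0, 0.7, 3.4]
width: 0.0136
```

Contact force came at TCP z = 0.0599, against 0.0602 expected with the cover seated, so it is down on the blank. Now I press.

Emit:
jog_arm(series="0 0 -1 0 1;0 0 -1 0 1;0 0 -1 0 1;0 0 0 0 1;0 0 0 0 1")

```text
time: 9.22
tcp_pos: [0.5505, -0.1211, 0.0567]
eef_rot: [-1.163, 1.279, -1.279]
wrist_force: [-3.1, 0.1, 6.1]
width: 0.0138
```

Emit:
jog_arm(series="0 0 -1 0 1;0 0 -1 0 1;0 0 -1 0 1;0 0 0 0 1;0 0 0 0 1")

```text
time: 9.63
tcp_pos: [0.5505, -0.1212, 0.054]
eef_rot: [-1.162, 1.279, -1.279]
wrist_force: [-2.8, 0.7, 9.8]
width: 0.0138
```

Emit:
jog_arm(series="0 0 -1 0 1;0 0 -1 0 1;0 0 0 0 1;0 0 0 0 1")

```text
time: 9.97
tcp_pos: [0.5504, -0.1212, 0.0521]
eef_rot: [-1.163, 1.279, -1.279]
wrist_force: [-3.8, 0.9, 11.6]
width: 0.0138
```

Emit:
jog_arm(series="0 0 -1 0 1;0 0 0 0 1;0 0 0 0 1;0 0 0 0 1;0 0 0 0 1")

```text
time: 10.38
tcp_pos: [0.5505, -0.1212, 0.052]
eef_rot: [-1.162, 1.279, -1.279]
wrist_force: [-6.0, 2.1, 19.7]
width: 0.0139
```

```bash
python3 - <<'E'
from h import *
st=r.read_state(); print(st["time"],st["tcp_pos"],st["wrist_force"],st["moment"],st["width"])
np.save("end.npy",st,allow_pickle=True)
a=optics.snapshot("wrist")[90:330,170:390,::-1];b=optics.snapshot("scene")[170:310,190:330,::-1]
cv2.imwrite("pics/end.png",np.hstack([cv2.resize(a,(385,420)),cv2.resize(b,(415,420),interpolation=cv2.INTER_CUBIC)]))
E
```

```text
10.3833 [ 0.55052041 -0.12115571  0.05197541] [-5.9592913   2.11438822 19.65190694] [ 0.31359873  1.11059454 -0.03291392] 0.013872238535738117
```

View pics/end.png

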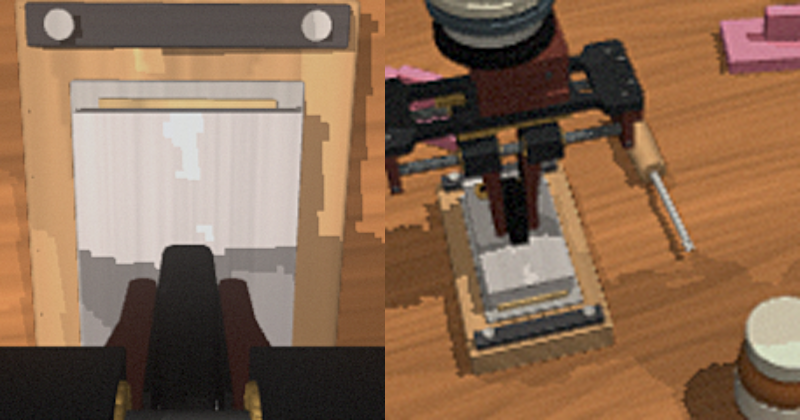

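The cover lies square within the bed's rim and the blank's front edge shows ahead of it. The last millimetre commanded moved the TCP only 0.1 mm and the force rose from 11.6 to 19.7 N, so the bed is on its bottom stop. Handing in.

```bash
python3 -c "
from station import r,close_job
print(close_job()); s=r.read_state(); print(s['time'],s['tcp_pos'],s['wrist_force'],s['width'])"
```

```text
the job is handed in; nothing more can be done
None
the job is handed in; nothing more can be done
```

The cover is on the locating pin, flat on the blank, and I handed the job in at about 10.4 s with the gripper still pressing it down. The hand-in gives no verdict.

- **Pick-up and fit:** I gripped the bar, lifted the cover and lined it up with the jig from the wrist-camera views. It went straight over the pin, so I did not need to feel for it.
- **Seating:** the tool reached about 10 mm below the height where the cover would have rested on the pin's top. Contact came at tool height 59.9 mm, against 60.2 mm expected for a seated cover.
- **Pressing:** the bed sank about 7.9 mm, to tool height 52.0 mm. The last 1 mm commanded moved the tool only 0.1 mm and the force rose from 11.6 to 19.7 N, which shows the bottom stop. The bar was still held, with the fingers 13.9 mm apart at a 40 N grip setting.
- **Last picture:** the cover looks flat and square within the bed's rim. The screwdriver and jar look undisturbed; I did not re-measure any bystander, but nothing on the path came near them.

**Checks that disagreed:**
- The sideways force at the end was about 6 N, so the hole probably bears on one side of the pin, within its 1 mm clearance.
- The two-view heights came out low: 25 mm for the bar top (46 mm given) and 49 mm for the pin top (52 mm given). I took the heights from the text and confirmed them by contact.

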